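# Close a sample bottle and show its label to the check camera

## Robot

A 6-joint arm with a two-finger parallel gripper is mounted at the origin on the work surface. World frame = base frame: x ahead of the robot, y to its left, z up, the work surface at z = 0. Lengths are in m, angles in degrees, forces in N, time in s.
With the tool pointing down it reaches from about 0.325 to 0.85 m from the base axis. Payload 15.5 kg.
Tool frame: the origin (TCP) lies midway between the tips of the shut fingers; the grasp point (between the pads) lies 19 mm behind it; y points along the fingers, x is the direction in which the jaws open and shut, and the axes are right-handed (so a half turn about y gives the same grasp; the last joint's range is limited). The gripper opens to 91 mm and grips with 3 to 60 N. Pads are 32 mm wide; open, the fingers measure 118 mm over their backs; the gripper's body (76 mm by 178 mm) begins 60 mm behind the grasp point.
Start: joints at [60.648, 28.281, 77.091, -0, 74.628, -5.472], TCP at [0.253, 0.571, 0.214] pointing down, gripper open.
Joint ranges: [-166.48, 166.48], [-47.26, 123.95], [12.59, 153.08], [-70.14, 250.14], [6.76, 159.57], [-176.63, 176.63]. Speed limits (degrees/s): [108.29, 108.29, 147.25, 172.46, 172.46, 172.46].

## Interface

Orientations are given as a 3x3 rotation matrix whose columns are the frame's x, y, z axes.
In Python, from bench import ctrl gives the robot as it stands. The module is installed in compiled form; this text tells all that it offers. Calls block until the motion is done:
- ctrl.goto(position, orientation): joint-space move of the TCP to a pose.
- ctrl.move_l(position, vel=0.15, ori=None, contact_N=None): straight line of the TCP; ori=None keeps the orientation; vel is the mean speed in m/s. With contact_N (N) it stops when the force on the tool has changed by that much, and returns True; else False.
- ctrl.movej(angles): joint-space move.
- ctrl.command_gripper(opening): opening from 0.0 (shut) to 1.0 (fully open); the grip force is fixed at half the most; returns when the fingers have stopped.
- ctrl.sleep(seconds).
- ctrl.ik(position, orientation): joint angles nearest the present ones, or None.
- ctrl.read_camera(name): name is "scene" or "top" or "wrist"; returns the picture (384x512x3 uint8, blue, green, red); there is no depth.
- ctrl.camera_params(name): a dict with "fx", "fy", "cx", "cy" (pixels), "D" ([k1, k2, p1, p2, k3] as OpenCV has them; the pictures are not rectified), "pose" (4x4, takes a point from camera to world coordinates); the wrist camera has in their place "T_tool_cam" (4x4, takes a point from camera to tool coordinates, whose origin is the TCP and whose axes are the tool frame's). Camera axes: x right, y up, looking along -z (the intrinsics and any distortion apply to the point x, -y, -z); pixel columns grow to the right and rows downward; lengths in m; the calibration is good to about 2 mm. A picture is of the moment at which its call begins: read the wrist's pose just before it. camera_params takes no time and is no camera call.
A pose or a line that the arm cannot do raises ctrl.MotionError and nothing moves.
- ctrl.sign_off(): hands the job in, once; it reports no verdict.
Readings, each from a call of its own:
- ctrl.current_t(): time.
- ctrl.current_q(): joint angles.
- ctrl.current_dq(): joint speeds.
- ctrl.current_effort(): joint torques, N m.
- ctrl.current_tool_pos(): TCP position.
- ctrl.current_eef_rot(): TCP orientation.
- ctrl.current_contact_force(): force on the tool from outside, world axes, zero at the start.
- ctrl.current_wrist_torque(): the same for the moment, N m.
- ctrl.current_grip_width(): opening from 0.0 (shut) to 1.0 (fully open).
Only numpy, scipy, OpenCV 4.12 (cv2) and the standard library are available. Lean on these libraries where they do the work, as an engineer would, in place of code of your own. Each camera call takes 0.05 s, during which the arm holds its last target.

## Task

The cap of the tall square sample bottle in the wire carrier has been left loose: screw it fully home (clockwise) while the carrier holds the bottle. Then lift that bottle out and hold it up in the air to the check camera, leaning it back so that its label faces the lens squarely and right way up, the middle of the label on the lens axis and 150 mm in front of the lens. Finish while still holding it there, steady and with the cap tight: nothing is put down, the camera is not knocked, and the other bottles, jars and things on the bench stay where they are.

Things in the scene. Friction and masses are not known exactly. Their poses are not given: they have to be found in the camera images.
- bottle: Tall square white plastic sample bottle, the only tall one in the carrier, about 0.2 kg. Body 50 x 50 mm, edges rounded, 88 mm high; round shoulder to 96 mm; grey screw cap from 98 to 122 mm above the underside. Origin: centre of its underside; z up through the cap; x out of the face with the paper label (stripe code, 40 x 56 mm). Starts upright in a cell, label towards the carrier's +x side.
- label (a point): Centre of the label on the bottle's +x face, 25 mm out from the bottle's axis and 46 mm above its underside; axes as the bottle's.
- core (a point): Point on the bottle's axis 46 mm above its underside, right behind the middle of the label; axes as the bottle's.
- cap_mid (a point): Centre of the bottle's grey ribbed screw cap (42 mm diameter, 24 mm high), 110 mm above the bottle's underside on its axis. A low bar on the cap's top points from the axis along this point's x; when the cap is home it points over the label (bottle's +x), at a moulded mark on the shoulder.
- cap (a joint): Screw cap angle on the bottle, rad: 0 is fully home against its stop, larger is unscrewed (anticlockwise from above); starts at 0.7 to 1.3, limit 1.7. About 0.07 N m to turn; stays where left, does not rise, cannot come off, so the bottle can be lifted by it. While it is turned the bottle may turn up to about 0.2 rad in its cell before the wires stop it.
- carrier: Welded steel wire bottle carrier, fixed to the bench: 119 mm (x) by 177 mm (y), rim 62 mm high, a loop handle leaning out at each y end, 76 mm high. 2 x 3 square cells, 55 mm clear, centred at x = -29 or 29 mm, y = -58, 0 or 58 mm; bottles stand on its floor 6 mm above the bench. Origin: centre of its underside, z up.
- camera: Check camera on a fixed bench stand: metal body 42 mm square, black lens (34 mm diameter) in a white ring light 75 mm across. Origin: centre of the lens front. Looks along its own -x, tipped 25 degrees down; y level, z the picture's up. A bottle presented rightly has its axes parallel to the camera's, x to x and z to z. A steel column 16 mm thick, 442 mm high, stands 125 mm behind the lens.
- focus (a point): The point of sharp focus on the lens axis, 150 mm in front of the lens front (camera -x), where the middle of the label belongs; about 0.18 to 0.28 m above the bench; axes as the camera's.
- short_bottle: Bystander in the carrier: low square white bottle with grey cap, 50 x 50 mm, 71 mm high. Origin at the centre of its underside.
- wide_jar: Bystander in the carrier: round glass jar, 51 mm diameter, 63 mm high, metal lid. Origin at the centre of its underside.
- low_jar: Bystander in the carrier: round glass jar, 47 mm diameter, 49 mm high, metal lid. Origin at the centre of its underside.
- round_bottle: Bystander on the bench: round white bottle, 66 mm diameter, 162 mm high. Origin at the centre of its underside.
- cap_tray: Bystander on the bench: open grey plastic tray, 140 x 100 x 45 mm, with two spare caps in it. Origin at the centre of its underside.
- probe: Bystander on the bench: black probe thermometer lying flat, 230 mm long with its thin steel spike along +x, 18 mm high. Origin on the bench under the middle of its handle.
- carton: Bystander on the bench: cardboard carton, 120 x 85 x 70 mm. Origin at the centre of its underside.

How it is judged (in metres and radians):
On the way, in this order (a step that is already met when the one before it is completed fails the run):
1. the cap is screwed home (within 0.08 rad of its stop) while the bottle still stands in the carrier (value of joint cap below 0.08 rad and distance of bottle from where it was at the start of the episode below 0.04 m), for 0.2 s.
2. the bottle is lifted clear of the carrier by the gripper (height (world z) of bottle above 0.068 m and contact force between bottle and the fingers above 1 N), for 0.2 s.
At the end, for the whole second after the job is handed in: Held by the gripper, still, clear of carrier and camera, underside over 65 mm up; middle of the label within 20 mm of the focus point; label face and bottle axis each within 0.17 rad of square to the camera, label to the lens, cap up; cap within 0.08 rad of its stop (distance between label and focus below 0.02 m and angle between the x axis of bottle and the x axis of camera, either way round below 0.17 rad and angle between the z axis of bottle and the z axis of camera, either way round below 0.17 rad and x of core in the frame of camera below -0.15 m and angle between bottle's own z axis and vertical below 0.8 rad and value of joint cap below 0.08 rad and height (world z) of bottle above 0.065 m and contact force between bottle and the fingers above 1 N and contact force between bottle and carrier below 0.1 N and contact force between bottle and camera below 0.1 N and linear speed of bottle below 0.03 m/s and angular speed of bottle below 0.2 rad/s); the arm keeps its last pose, push and grip.
It fails at once if a neighbour in the carrier is pulled out or shifted by more than 30 mm (distance of any of short_bottle, wide_jar, low_jar from where it was at the start of the episode above 0.03 m).
It fails at once if a thing on the bench is shifted by more than 30 mm (distance of any of round_bottle, cap_tray, probe, carton from where it was at the start of the episode above 0.03 m).
It fails at once if the camera is struck hard (over 15 N) (contact force between camera and the arm above 15 N or contact force between camera and the fingers above 15 N or contact force between camera and bottle above 15 N).
It also fails if it takes over 54 s, if anything falls off the work surface, if the arm or the gripper's body presses on something with over 40 N, if the wrist force passes 120 N, or if a joint passes its speed limit or range.

## Working session

There is one attempt and no reset: what is moved stays moved. The work goes in short steps, each a Python script; the robot and the scene stay as the last script left them, time stands still between calls to the robot, and variables do not carry over. Pictures are saved under pics/ and viewed, and the job is handed in when it is done.

```bash
ls; mkdir -p pics; python3 - <<'E'
from bench import ctrl
import cv2, numpy as np
np.set_printoptions(precision=4,suppress=True)
for n in ["scene","top","wrist"]:
    im=ctrl.read_camera(n); cv2.imwrite(f"pics/{n}0.png",im)
    p=ctrl.camera_params(n); print(n,{k:np.array(v) for k,v in p.items()})
print(ctrl.current_t(),ctrl.current_tool_pos(),ctrl.current_eef_rot(),ctrl.current_grip_width())
E
```

```text
pics
scene {'fx': array(457.773), 'fy': array(457.773), 'cx': array(265.3281), 'cy': array(191.8252), 'D': array([0.0305, 0.    , 0.    , 0.    , 0.    ]), 'pose': array([[-0.0624, -0.7939,  0.6049,  1.2453],
       [ 0.998 , -0.048 ,  0.0399,  0.1167],
       [-0.0026,  0.6062,  0.7953,  1.1075],
       [ 0.    ,  0.    ,  0.    ,  1.    ]])}
top {'fx': array(408.0265), 'fy': array(408.0265), 'cx': array(255.2538), 'cy': array(186.0146), 'D': array([-0.0844,  0.    ,  0.    ,  0.    ,  0.    ]), 'pose': array([[ 0.0043,  0.9864, -0.1644,  0.353 ],
       [-0.9999,  0.007 ,  0.0157,  0.0719],
       [ 0.0166,  0.1643,  0.9863,  1.3968],
       [ 0.    ,  0.    ,  0.    ,  1.    ]])}
wrist {'fx': array(304.6116), 'fy': array(304.6116), 'cx': array(253.5017), 'cy': array(186.5637), 'D': array([-0.0789,  0.    ,  0.    ,  0.    ,  0.    ]), 'T_tool_cam': array([[ 1.    , -0.0008,  0.0001,  0.0005],
       [ 0.0003,  0.292 , -0.9564, -0.1709],
       [ 0.0008,  0.9564,  0.292 ,  0.0817],
       [ 0.    ,  0.    ,  0.    ,  1.    ]])}
0.15 [0.2529 0.5712 0.2135] [[ 0.4049 -0.0004 -0.9144]
 [ 0.9144 -0.0008  0.4049]
 [-0.0009 -1.      0.0001]] 1.0009453200351468
```

View pics/scene0.png

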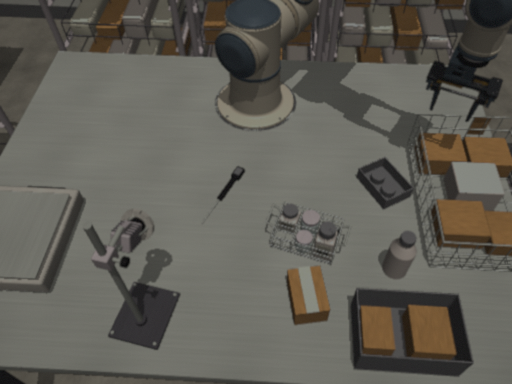

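View pics/top0.png

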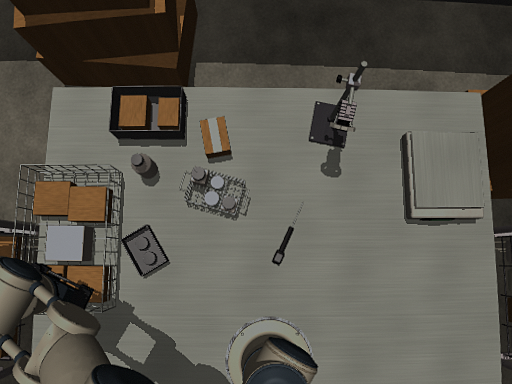

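View pics/wrist0.png

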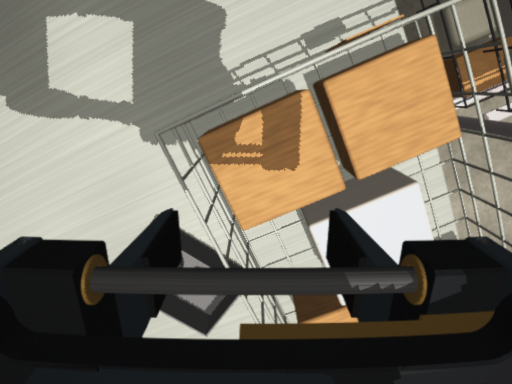

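The scene view shows the carrier at about (305,232) and the check camera at about (130,240), with its base at (145,315). In the top view the carrier is at about (215,192), the check camera at about (338,140), and the round bottle at (143,163). I'll zoom in next.

```bash
cat > h.py <<'E'
from bench import ctrl
import cv2, numpy as np
np.set_printoptions(precision=4,suppress=True)
def cam(n, pos=None, rot=None):
    p=ctrl.camera_params(n)
    K=np.array([[p["fx"],0,p["cx"]],[0,p["fy"],p["cy"]],[0,0,1.]]); D=np.array(p["D"],float)
    if n=="wrist":
        T=np.eye(4); T[:3,:3]=ctrl.current_eef_rot() if rot is None else rot; T[:3,3]=ctrl.current_tool_pos() if pos is None else pos
        P=T@np.array(p["T_tool_cam"])
    else: P=np.array(p["pose"])
    return K,D,P
def ray(c,uv):
    K,D,P=c
    u=cv2.undistortPoints(np.array([[uv]],float),K,D)[0,0]
    d=P[:3,:3]@np.array([u[0],-u[1],-1.]); return P[:3,3],d/np.linalg.norm(d)
def onz(c,uv,z):
    o,d=ray(c,uv); return o+d*(z-o[2])/d[2]
def proj(c,X):
    K,D,P=c
    X=np.atleast_2d(X); q=(X-P[:3,3])@P[:3,:3]; q=q*[1,-1,-1]
    return cv2.projectPoints(q.reshape(-1,1,3),np.zeros(3),np.zeros(3),K,D)[0].reshape(-1,2)
def tri(rays):
    A=np.zeros((3,3));b=np.zeros(3)
    for o,d in rays:
        M=np.eye(3)-np.outer(d,d);A+=M;b+=M@o
    x=np.linalg.solve(A,b); return x,[np.linalg.norm(np.cross(x-o,d)) for o,d in rays]
def crop(im,x0,y0,w,h,s,fn):
    cv2.imwrite(fn,cv2.resize(im[y0:y0+h,x0:x0+w],None,fx=s,fy=s,interpolation=cv2.INTER_CUBIC))
E
python3 - <<'E'
from h import *
s=cv2.imread("pics/scene0.png");t=cv2.imread("pics/top0.png")
crop(s,75,190,100,75*2,4,"pics/s_cam.png")
crop(s,255,190,100,75,8,"pics/s_car.png")
crop(t,170,155,100,75,8,"pics/t_car.png")
crop(t,295,55,90,130,4,"pics/t_cam.png")
E
```

```text
(no output)
```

View pics/s_cam.png

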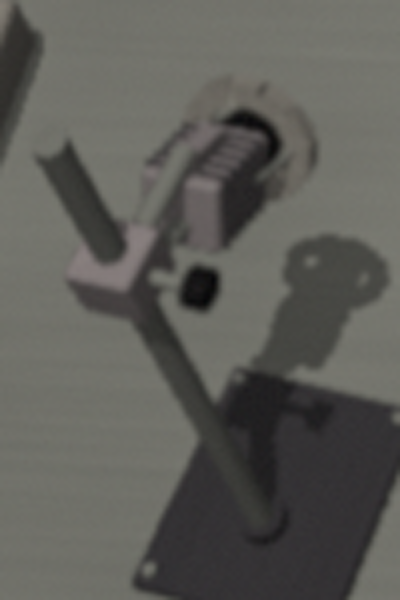

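View pics/s_car.png

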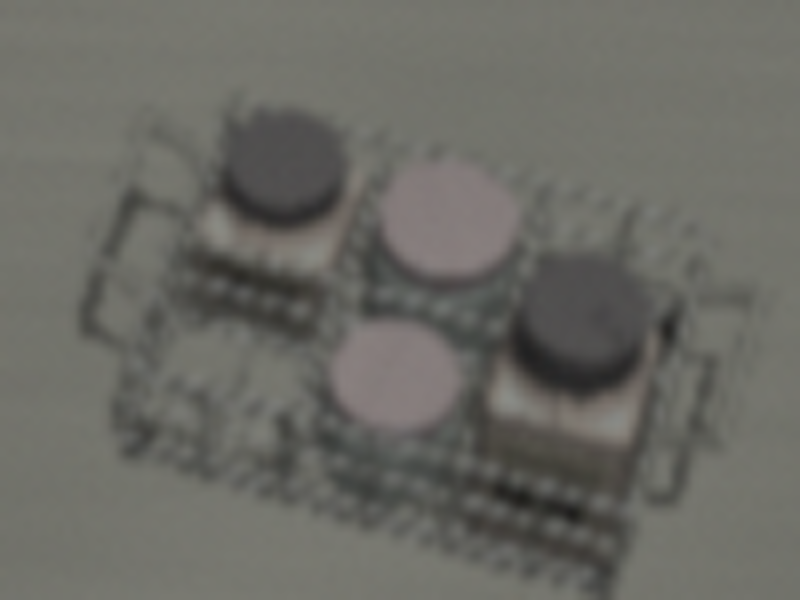

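View pics/t_car.png

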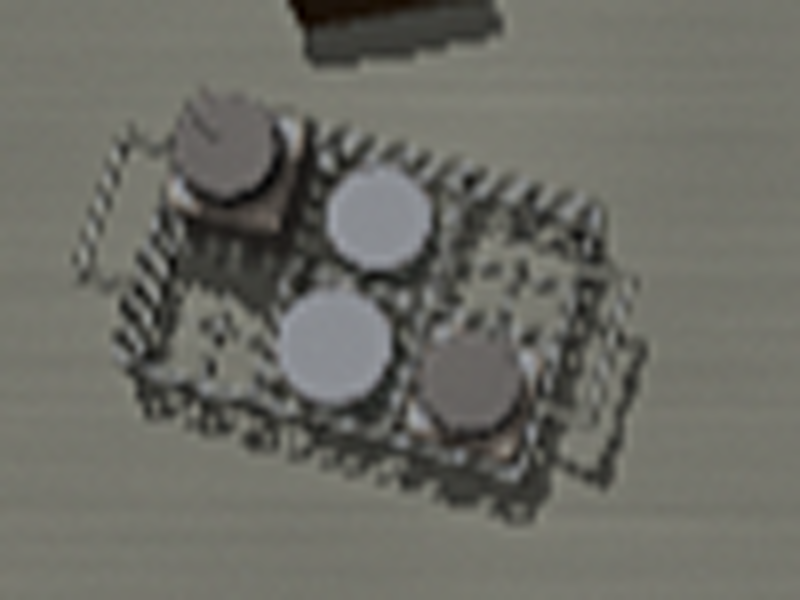

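View pics/t_cam.png

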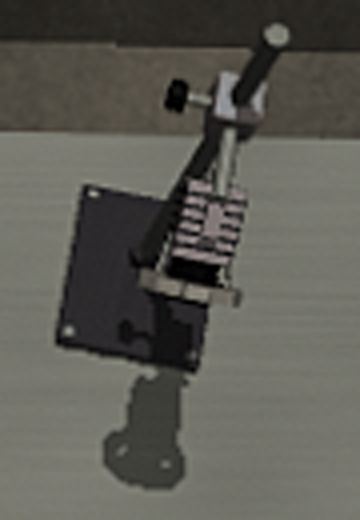

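```bash
python3 - <<'E'
from h import *
S=cam("scene");T=cam("top")
s=lambda x,y,x0,y0,k:(x0+x/k-.5+.5/k,y0+y/k-.5+.5/k)
sc=lambda x,y:s(x,y,255,190,8); tc=lambda x,y:s(x,y,170,155,8)
sm=lambda x,y:s(x,y,75,190,4); tm=lambda x,y:s(x,y,295,55,4)
def t(a,b,n):
    x,e=tri([ray(S,a),ray(T,b)]);print(n,x,e);return x
t(sc(582,308),tc(222,143),"captop")
print("cap z.128",onz(S,sc(585,308),.128),onz(T,tc(222,143),.128))
t(sc(283,163),tc(467,378),"shortcap")
print(onz(S,sc(450,217),.069),onz(T,tc(335,345),.069),"wide")
print(onz(S,sc(396,373),.055),onz(T,tc(380,218),.055),"low")
# rim/handle far corners
b=onz(S,sm(265,525),.0);print("colbase",b)
print("colbase T",onz(T,tm(135,262),0))
print("coltop",onz(S,sm(50,140),.442),onz(T,tm(275,35),.442))
t(sm(250,138),tm(190,287),"ring")
for z in(.25,.3,.35):print(onz(T,tm(142,278),z),onz(T,tm(240,300),z))
E
```

```text
captop [0.6066 0.2334 0.1291] [np.float64(0.0019501817355362092), np.float64(0.0019501817355361776)]
cap z.128 [0.606  0.2325 0.128 ] [0.6068 0.2355 0.128 ]
shortcap [0.5202 0.138  0.0776] [np.float64(0.001627854293030333), np.float64(0.0016278542930303474)]
[0.5333 0.1942 0.069 ] [0.5345 0.1944 0.069 ] wide
[0.5882 0.1773 0.055 ] [0.59   0.1781 0.055 ] low
colbase [ 0.826  -0.2237  0.    ]
colbase T [ 0.8279 -0.2123  0.    ]
coltop [ 0.8288 -0.2196  0.442 ] [ 0.8308 -0.2173  0.442 ]
ring [ 0.7164 -0.1965  0.2746] [np.float64(0.0005334790942930199), np.float64(0.0005334790942930357)]
[ 0.7307 -0.1663  0.25  ] [ 0.7148 -0.2388  0.25  ]
[ 0.7142 -0.1559  0.3   ] [ 0.6991 -0.2252  0.3   ]
[ 0.6977 -0.1455  0.35  ] [ 0.6833 -0.2117  0.35  ]
```

```bash
cat >> h.py <<'E'
def toolR(yaw):  # tool pointing down, jaw x at yaw (deg)
    a=np.radians(yaw); x=np.array([np.cos(a),np.sin(a),0]); y=np.array([0,0,-1.]); return np.column_stack([x,y,np.cross(x,y)])
def tiltR(yaw,flip=False,t=25): # tool axes for presenting: jaw x = cam x ; tool y = -cam z
    a=np.radians(yaw); t=np.radians(t); c,s=np.cos(a),np.sin(a)
    X=np.array([np.cos(t)*c,np.cos(t)*s,np.sin(t)]); Z=np.array([-np.sin(t)*c,-np.sin(t)*s,np.cos(t)])
    x=-X if flip else X; return np.column_stack([x,-Z,np.cross(x,-Z)]),X,Z
E
python3 - <<'E'
from h import *
for y in (27,-16,-30,27-180,180-16,150):
    print(y,ctrl.ik([.6066,.234,.25],toolR(y)),ctrl.ik([.6066,.234,.104],toolR(y)))
lens=np.array([.7065,-.194,.272])
for f in(0,1):
    R,X,Z=tiltR(-11.8,f); F=lens-.15*X; print(F); tcp=F-.025*X+.016*Z
    print(tcp,ctrl.ik(tcp,R))
E
```

```text
27 [ 15.8349  28.7018  70.4296  -0.      80.8686 -11.1651] [ 15.8349  36.7493  79.9672  -0.      63.2835 -11.1651]
-16 [15.8349 28.7018 70.4296 -0.     80.8686 31.8349] [15.8349 36.7493 79.9672 -0.     63.2835 31.8349]
-30 [15.8349 28.7018 70.4296 -0.     80.8686 45.8349] [15.8349 36.7493 79.9672 -0.     63.2835 45.8349]
-153 [ 15.8349  28.7018  70.4296  -0.      80.8686 168.8349] [ 15.8349  36.7493  79.9672  -0.      63.2835 168.8349]
164 [  15.8349   28.7018   70.4296    0.       80.8686 -148.1651] [  15.8349   36.7493   79.9672   -0.       63.2835 -148.1651]
150 [  15.8349   28.7018   70.4296    0.       80.8686 -134.1651] [  15.8349   36.7493   79.9672   -0.       63.2835 -134.1651]
[ 0.5734 -0.1662  0.2086]
[ 0.5446 -0.1602  0.2125] [-26.1909  14.5333 107.1318  10.6886  34.4939 -21.9335]
[ 0.5734 -0.1662  0.2086]
[ 0.5446 -0.1602  0.2125] [-26.1909  14.5333 107.1318  10.6886  34.4939 158.0665]
```

```bash
python3 - <<'E'
from h import *
ctrl.goto([.607,.234,.25],toolR(27))
print(ctrl.current_t(),ctrl.current_tool_pos())
ctrl.read_camera("wrist")
im=ctrl.read_camera("wrist");cv2.imwrite("pics/w1.png",im)
C=cam("wrist"); print(proj(C,[[.6066,.234,.128]]))
crop(im,150,60,200,150,4,"pics/w1c.png")
E
```

```text
1.9333 [0.6065 0.235  0.2499]
[[251.9398 180.6346]]
```

View pics/w1.png

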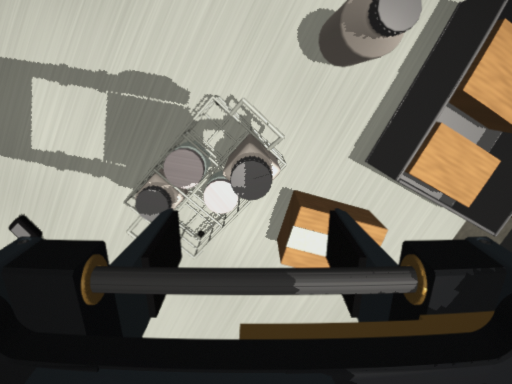

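View pics/w1c.png

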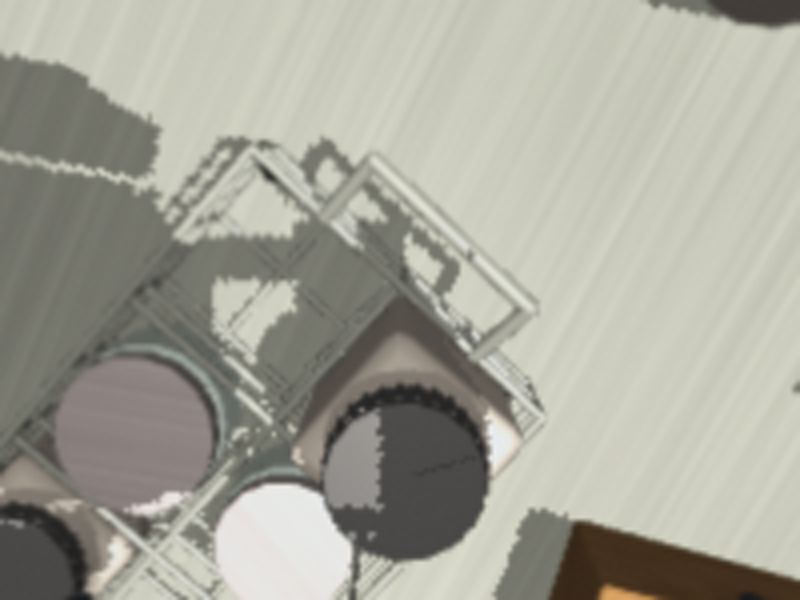

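```bash
python3 - <<'E'
from h import *
C=cam("wrist")
g=lambda x,y:(150+x/4-.375,60+y/4-.375)
a=onz(C,g(413,476),.129);b=onz(C,g(482,457),.129);c=onz(C,g(407,481),.128)
d=b-a;print(a,b,c,np.degrees(np.arctan2(d[1],d[0])))
d=b-c;print(np.degrees(np.arctan2(d[1],d[0])))
# carrier rim far corner/hand edge: end wall rim line
a=onz(C,g(252,152),.062);b=onz(C,g(541,412),.062);d=b-a;print(a,b,np.degrees(np.arctan2(d[1],d[0])),np.linalg.norm(d))
im=cv2.imread("pics/w1.png");crop(im,220,130,80,60,10,"pics/w1d.png")
s=cv2.imread("pics/scene0.png");crop(s,310,215,40,40,15,"pics/s_b.png")
E
```

```text
[0.6064 0.2365 0.129 ] [0.6193 0.2487 0.129 ] [0.6057 0.2344 0.128 ] 43.08967749290252
46.29376182881411
[0.5302 0.2843 0.062 ] [0.6398 0.2553 0.062 ] -14.811398506454548 0.11343598818955873
```

View pics/w1d.png

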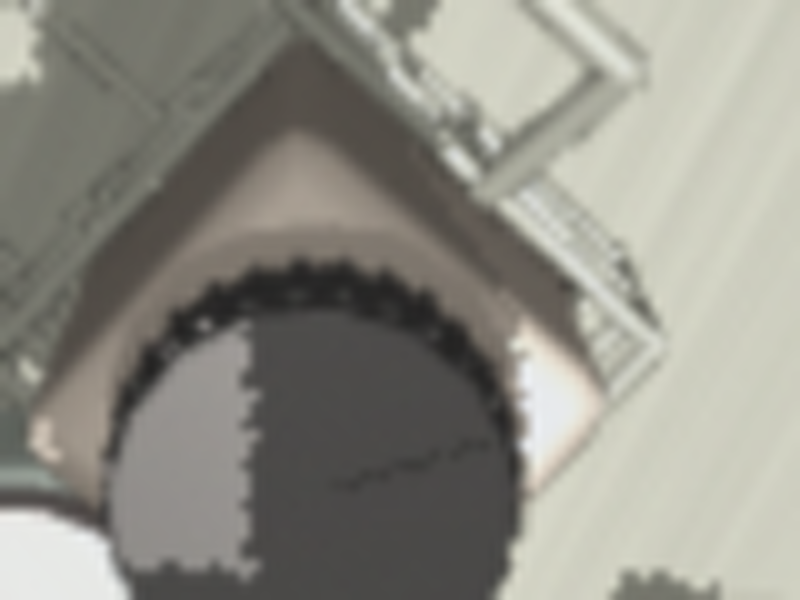

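View pics/s_b.png

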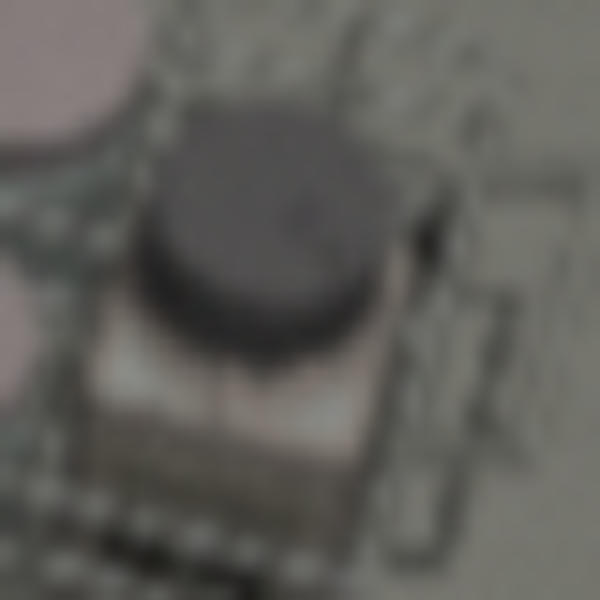

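```bash
python3 - <<'E'
from h import *
p=np.array([.606,.2343])
ctrl.goto([*p,.16],toolR(44))
hit=ctrl.move_l([*p,.105],vel=.08,contact_N=8)
print(hit,ctrl.current_t(),ctrl.current_tool_pos(),ctrl.current_contact_force(),ctrl.current_q())
if not hit:
    ctrl.command_gripper(0.35); ctrl.command_gripper(0.0)
    print(ctrl.current_t(),ctrl.current_grip_width(),ctrl.current_contact_force(),ctrl.current_wrist_torque(),ctrl.current_tool_pos())
im=ctrl.read_camera("wrist");crop(im,130,120,250,150,3,"pics/w2.png")
E
```

```text
False 3.325 [0.6063 0.2344 0.1054] [0.3425 0.4845 0.1825] [ 15.8765  36.634   79.9546   0.0014  63.377  -28.1203]
4.3583 0.45025477439506606 [-0.6984 -0.2112  1.173 ] [-0.2721  0.3    -0.0143] [0.6059 0.2343 0.105 ]
```

View pics/w2.png

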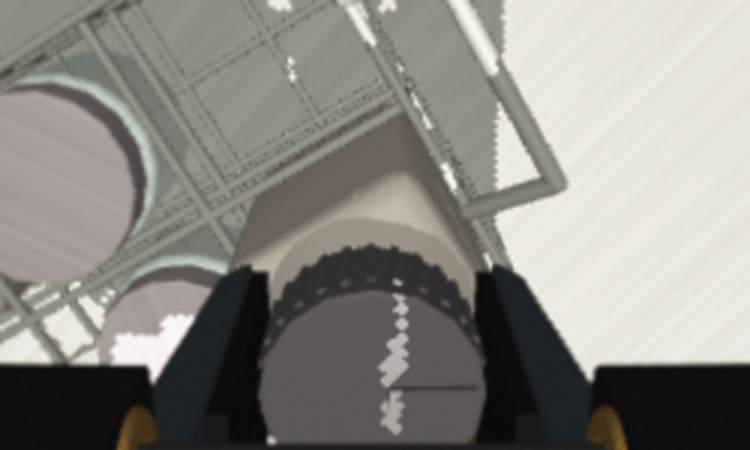

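The cap is gripped (width 41 mm). The bar runs from (385,388) to (478,387) in the crop, so it lines up with the jaw axis. Next I'll turn it clockwise.

```bash
python3 - <<'E'
from h import *
q0=np.array(ctrl.current_q()); q=q0.copy()
tot=0
while tot<85:
    st=8 if tot<45 else 2.5
    tot+=st; q[5]=q0[5]+tot; ctrl.movej(list(q))
    tz=ctrl.current_wrist_torque()[2]; a=ctrl.current_q()[5]-q0[5]
    print(tot,round(a,2),round(tz,3),np.linalg.norm(ctrl.current_contact_force()).round(2),round(ctrl.current_t(),2),ctrl.current_effort()[5].round(3))
    if abs(tz+0.0143)>0.3: break
ctrl.sleep(.2);print(ctrl.current_wrist_torque(),ctrl.current_tool_pos(),ctrl.current_t())
im=ctrl.read_camera("wrist");crop(im,130,120,250,150,3,"pics/w3.png")
E
```

```text
8 7.81 0.007 0.31 4.67 1.703
16 15.65 -0.036 1.12 4.94 1.611
24 23.59 0.027 0.79 5.21 1.568
32 31.56 0.047 1.44 5.47 1.547
40 39.54 -0.059 1.33 5.74 1.536
48 47.54 -0.022 1.49 6.01 1.529
50.5 50.19 0.09 0.91 6.26 0.471
53.0 52.8 0.06 1.44 6.51 0.529
55.5 55.34 -0.021 1.22 6.76 0.554
58.0 57.86 0.019 1.27 7.01 0.563
60.5 60.36 0.013 1.91 7.26 0.567
63.0 62.86 0.012 2.49 7.51 0.571
65.5 65.39 0.319 6.13 7.76 0.765
[-0.6456  0.9861  0.2969] [0.6056 0.2341 0.105 ] 7.9583
```

View pics/w3.png

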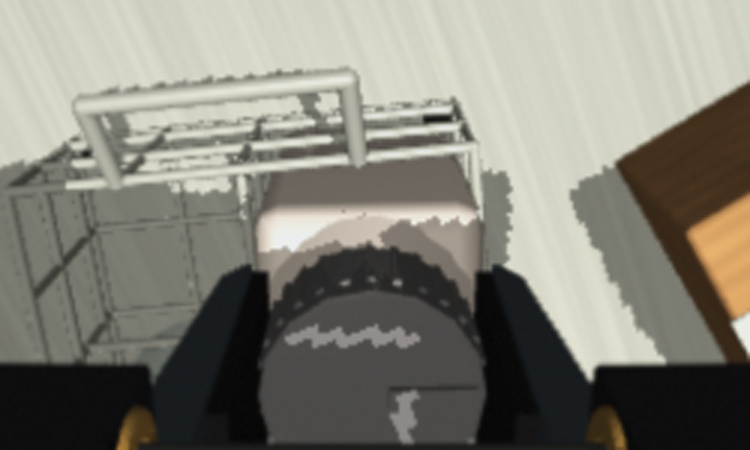

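```bash
python3 - <<'E'
from h import *
q=np.array(ctrl.current_q()); q0=q[5]
for d in(1.2,2.4):
    q[5]=q0+d; ctrl.movej(list(q)); ctrl.sleep(.1)
    print(d,ctrl.current_q()[5]-q0,ctrl.current_wrist_torque(),ctrl.current_effort()[5],ctrl.current_t())
im=ctrl.read_camera("wrist");cv2.imwrite("pics/w4.png",im);crop(im,195,170,120,90,6,"pics/w4c.png")
print(ctrl.current_eef_rot())
E
```

```text
1.2 1.0889795335480272 [-0.6031  1.052   0.3348] 0.3418215550482273 8.3583
2.4 2.283415322927226 [-0.7562  1.1462  0.4518] 0.4986473545432091 8.7083
[[ 0.9159 -0.0017  0.4014]
 [-0.4014 -0.0011  0.9159]
 [-0.0011 -1.     -0.0017]]
```

View pics/w4c.png

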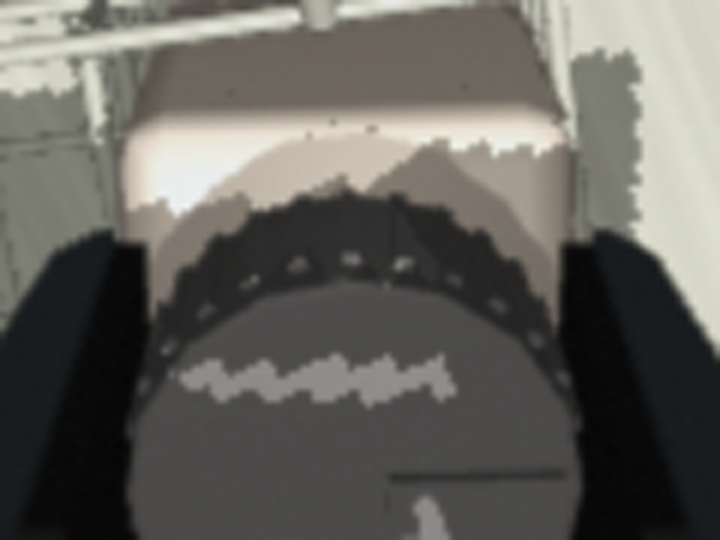

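The cap is against its stop: torque rose to 0.45 N m, and the bar is square with the body's far edge (crop row about 115). I'll let go and regrip the flat body lower down.

```bash
python3 - <<'E'
from h import *
ctrl.command_gripper(0.9)
ctrl.sleep(.2)
im=ctrl.read_camera("wrist");crop(im,195,170,120,90,6,"pics/w5c.png")
p=ctrl.current_tool_pos();R=ctrl.current_eef_rot()
print(p,R[:,0],ctrl.current_t(),ctrl.current_grip_width())
E
```

```text
[0.6056 0.2341 0.105 ] [ 0.9151 -0.4033 -0.0006] 9.775 0.9020783142506309
```

View pics/w5c.png

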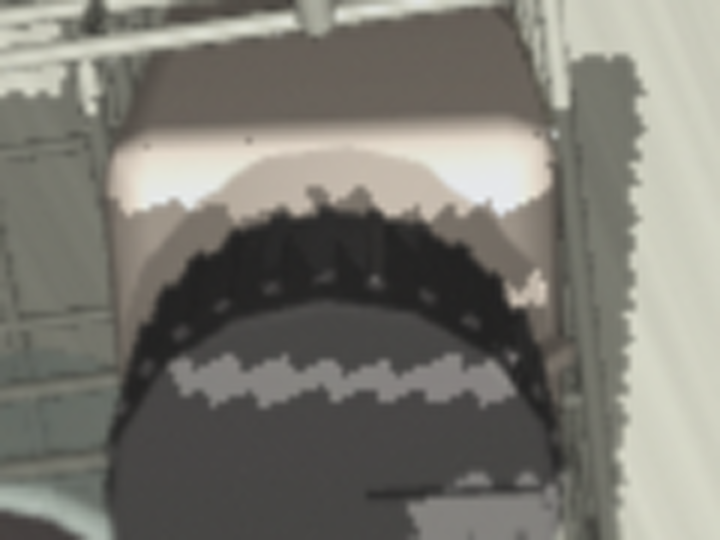

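```bash
python3 - <<'E'
from h import *
p=ctrl.current_tool_pos();R=np.array(ctrl.current_eef_rot())
yaw=np.degrees(np.arctan2(R[1,0],R[0,0]))+1.0
Rt=toolR(yaw)
n=np.array(p)-.002*Rt[:,0]-.001*Rt[:,2]; n[2]=.105
hit=ctrl.move_l([n[0],n[1],.069],vel=.06,ori=Rt,contact_N=6)
print(hit,ctrl.current_tool_pos(),ctrl.current_contact_force(),ctrl.current_t())
if not hit:
    ctrl.command_gripper(0.0)
    print(ctrl.current_grip_width()*91,ctrl.current_contact_force(),ctrl.current_wrist_torque(),ctrl.current_t(),yaw)
im=ctrl.read_camera("wrist");crop(im,130,120,250,150,3,"pics/w6.png")
E
```

```text
False [0.6035 0.2339 0.0691] [0.5172 0.5999 0.2317] 10.525
49.88617007872221 [0.4875 0.1864 0.3009] [-0.1799 -0.0121  0.026 ] 11.1167 -22.784122095398377
```

View pics/w6.png

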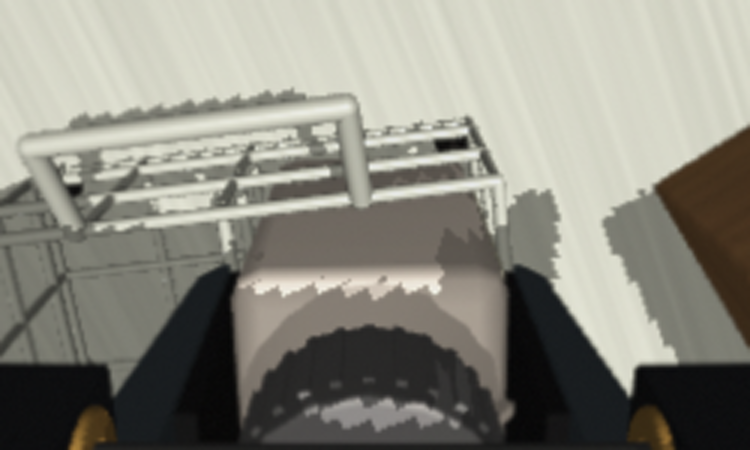

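```bash
python3 - <<'E'
from h import *
q=np.array(ctrl.current_q()); q[5]-=5; ctrl.movej(list(q))
p=np.array(ctrl.current_tool_pos())
hit=ctrl.move_l([p[0],p[1],.10],vel=.05,contact_N=15)
print(hit,ctrl.current_contact_force(),ctrl.current_grip_width()*91)
if not hit:
    ctrl.move_l([p[0],p[1],.26],vel=.12)
    ctrl.sleep(.2)
    print(ctrl.current_tool_pos(),ctrl.current_contact_force(),ctrl.current_t())
    cv2.imwrite("pics/s7.png",ctrl.read_camera("scene"));cv2.imwrite("pics/w7.png",ctrl.read_camera("wrist"))
E
```

```text
False [-0.448   0.2543 -3.3309] 50.32154370625808
[0.6032 0.2338 0.2595] [ 0.4549  0.0335 -2.4424] 13.8667
```

View pics/s7.png

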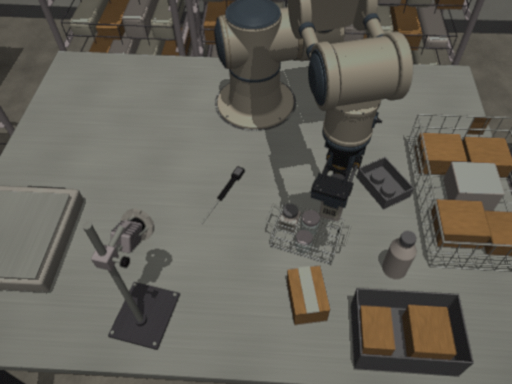

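View pics/w7.png

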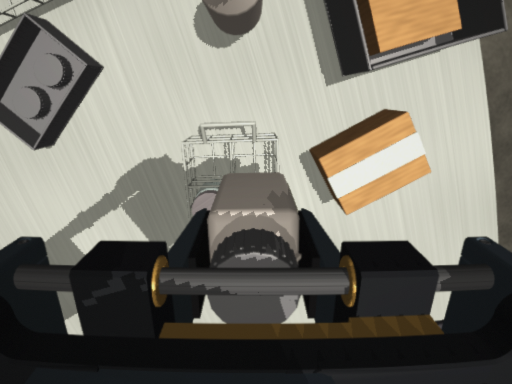

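```bash
python3 - <<'E'
from h import *
lens=np.array([.7065,-.194,.272])
R,X,Z=tiltR(-11.8); F=lens-.15*X; tcp=F-.025*X+.016*Z
a=tcp+.12*Z-.03*X
print(a,ctrl.ik(a,R))
ctrl.goto(a,R); ctrl.sleep(.2)
np.savez("v8.npz",p=ctrl.current_tool_pos(),R=ctrl.current_eef_rot())
im=ctrl.read_camera("wrist");cv2.imwrite("pics/w8.png",im)
print(ctrl.current_t(),ctrl.current_grip_width()*91)
print(proj(cam("wrist"),[lens]))
b=tcp+.06*Z-.02*X
ctrl.move_l(b,vel=.12,ori=R); ctrl.sleep(.2)
np.savez("v9.npz",p=ctrl.current_tool_pos(),R=ctrl.current_eef_rot())
im=ctrl.read_camera("wrist");cv2.imwrite("pics/w9.png",im)
cv2.imwrite("pics/s9.png",ctrl.read_camera("scene"));cv2.imwrite("pics/t9.png",ctrl.read_camera("top"))
print(proj(cam("wrist"),[lens]),ctrl.current_t(),ctrl.current_contact_force())
E
```

```text
[ 0.4684 -0.1443  0.3086] [-29.4706   0.3459 106.6561   9.7195  49.4518 -22.4585]
15.7167 50.38968455540909
[[442.5849 178.2827]]
[[469.9558 195.165 ]] 16.725 [ 0.1727  0.2035 -2.0143]
```

View pics/w8.png

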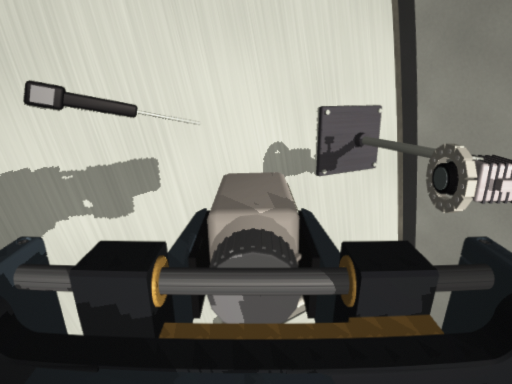

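View pics/w9.png

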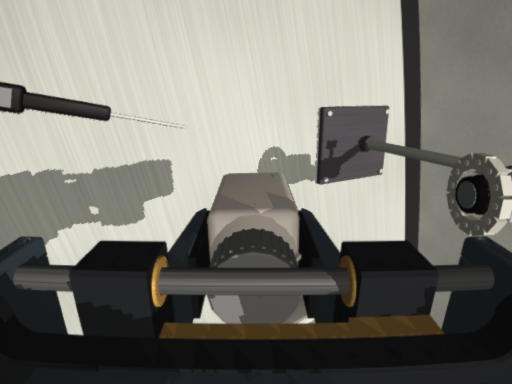

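View pics/s9.png

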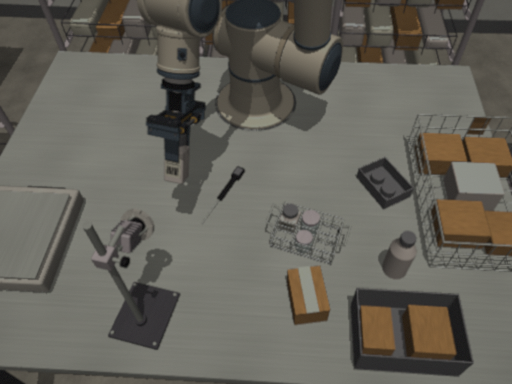

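Both wrist views show the ring light with the lens in it, at about (440,178) and (466,195), close to where I predicted. The scene view shows the bottle at (176,160) with its label towards the camera. Next I'll zoom in on the ring.

```bash
python3 - <<'E'
from h import *
crop(cv2.imread("pics/w8.png"),410,130,100,100,7,"pics/w8c.png")
crop(cv2.imread("pics/w9.png"),420,130,92,100,7,"pics/w9c.png")
E
```

```text
(no output)
```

View pics/w8c.png

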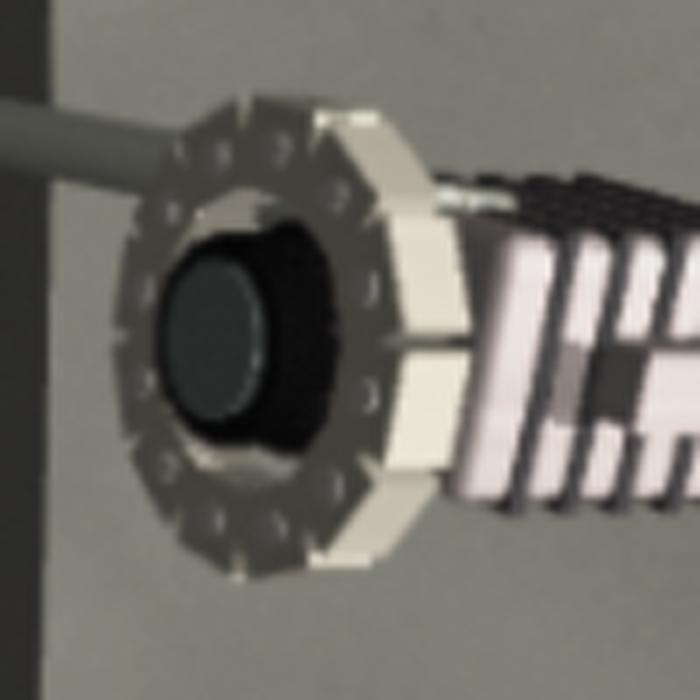

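View pics/w9c.png

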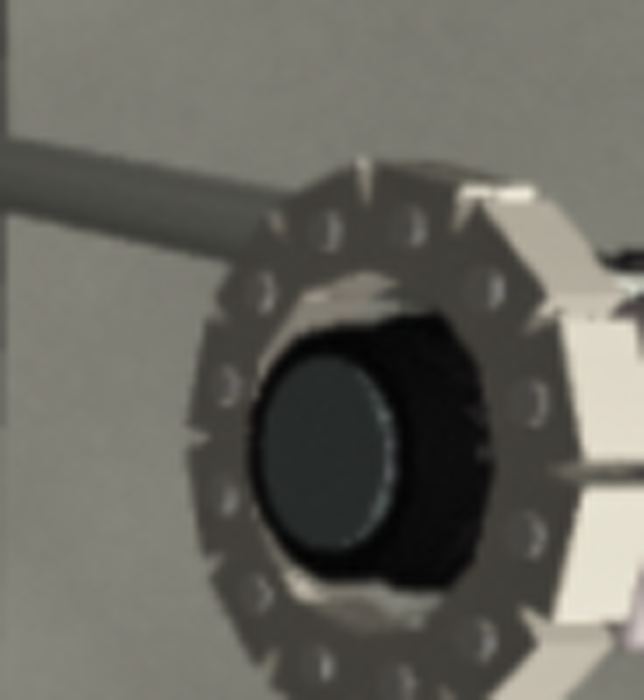

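```bash
python3 - <<'E'
from h import *
crop(cv2.imread("pics/w9.png"),432,140,80,105,7,"pics/w9d.png")
v8=np.load("v8.npz");v9=np.load("v9.npz")
A=cam("wrist",v8["p"],v8["R"]);B=cam("wrist",v9["p"],v9["R"]);S=cam("scene");T=cam("top")
g=lambda x,y,x0,y0:(x0+x/7-.5+.5/7,y0+y/7-.5+.5/7)
L=lambda a,b:tri([ray(A,g(*a,410,130)),ray(B,g(*b,420,130))])
lens,e=L((213,338),(327,452));print(lens,e)
top,e=L((245,102),(363,170));print(top,e)
lf,e=L((120,335),(192,437));print(lf,e)
# known ring plane: use column + rays at known depth; yaw from column
for col in([.8275,-.219],):
    d=np.array(col)-lens[:2];print(np.degrees(np.arctan2(d[1],d[0])),np.linalg.norm(d))
print(proj(S,[lens]),proj(T,[lens]))
E
```

```text
[ 0.7072 -0.1945  0.2686] [np.float64(3.8794314627407435e-05), np.float64(3.8794314627386286e-05)]
[ 0.7252 -0.1627  0.2603] [np.float64(0.0001248919760747265), np.float64(0.0001248919760747037)]
[ 0.729  -0.2099  0.2361] [np.float64(0.00029018794052994485), np.float64(0.00029018794053005327)]
-11.510460670010612 0.12273856615879421
[[139.863 222.178]] [[341.2876 130.0119]]
```

View pics/w9d.png

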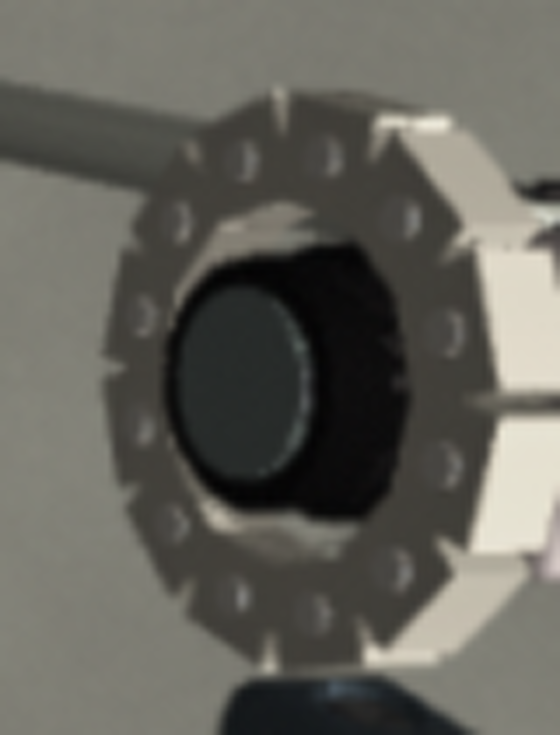

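```bash
python3 - <<'E'
from h import *
v8=np.load("v8.npz");v9=np.load("v9.npz")
A=cam("wrist",v8["p"],v8["R"]);B=cam("wrist",v9["p"],v9["R"])
g=lambda x,y,x0,y0:(x0+x/7-.5+.5/7,y0+y/7-.5+.5/7)
L=lambda a,b:tri([ray(A,g(*a,410,130)),ray(B,g(*b,432,140))])
P={}
for n,a,b in(("t",(243,100),(280,92)),("b",(238,575),(268,668)),("l",(116,337),(105,368)),("r",(397,340),(497,401))):
    P[n],e=L(a,b);print(n,P[n],e)
d=P["t"]-P["b"];print(np.degrees(np.arctan2(-d[0],d[1])),np.linalg.norm(d))
d=P["r"]-P["l"];print(d/np.linalg.norm(d),np.linalg.norm(d),np.degrees(np.arctan2(-d[0],d[2])))
pts=np.array(list(P.values()));c=pts.mean(0);n=np.linalg.svd(pts-c)[2][2];n*=np.sign(n[0]);print(c,n,np.degrees(np.arctan2(n[1],n[0])),np.degrees(np.arcsin(n[2])))
E
```

```text
t [ 0.7244 -0.1617  0.2606] [np.float64(0.0002787864642597096), np.float64(0.0002787864642595287)]
b [ 0.6988 -0.2287  0.2804] [np.float64(0.00015392445833534342), np.float64(0.00015392445833531333)]
l [ 0.728  -0.2098  0.2362] [np.float64(0.00014178339793029127), np.float64(0.00014178339793022735)]
r [ 0.6941 -0.1808  0.305 ] [np.float64(0.00019805369839985388), np.float64(0.00019805369839980938)]
-20.970547306411742 0.07440024081572436
[-0.4125  0.3539  0.8394] 0.08195356634470513 26.16906077840747
[ 0.7113 -0.1952  0.2705] [ 0.8507 -0.1798  0.4939] -11.9325985316265 29.59646773077854
```

```bash
python3 - <<'E'
from h import *
lens=np.array([.707,-.1945,.2695])
R,X,Z=tiltR(-11.8); F=lens-.15*X; tcp=F-.025*X+.017*Z
hit=ctrl.move_l(tcp,vel=.06,ori=R,contact_N=6); ctrl.sleep(.5)
p=np.array(ctrl.current_tool_pos());Rr=np.array(ctrl.current_eef_rot())
print(hit,p-tcp,Rr-R,ctrl.current_t(),ctrl.current_grip_width()*91,ctrl.current_contact_force())
und=p+.063*Rr[:,1]; lab=p+.017*Rr[:,1]+.025*Rr[:,0]
print("underside",und,"label",lab,"focus",F)
cv2.imwrite("pics/w10.png",ctrl.read_camera("wrist"))
s=ctrl.read_camera("scene");t=ctrl.read_camera("top");cv2.imwrite("pics/s10.png",s);cv2.imwrite("pics/t10.png",t)
S=cam("scene");T=cam("top")
Y=np.cross(Z,X)
corn=[lab+a*.02*Y+b*.028*Z for a,b in((1,1),(-1,1),(-1,-1),(1,-1))]
for n,im,C,x0,y0 in(("s",s,S,110,140),("t",t,T,290,90)):
    crop(im,x0,y0,100,100,6,f"pics/{n}10c.png"); print(n,((proj(C,corn+[lab,lens])-[x0,y0])*6+3).round(0).tolist())
E
```

```text
False [ 0.     -0.      0.0001] [[-0.0001  0.0001  0.    ]
 [-0.     -0.0001 -0.    ]
 [ 0.0001  0.0001 -0.    ]] 18.45 50.25078225192471 [ 0.933  -0.1779 -2.2137]
underside [ 0.5708 -0.1661  0.1539] label [ 0.5739 -0.1667  0.2062] focus [ 0.5739 -0.1667  0.2061]
s [[403.0, 264.0], [311.0, 243.0], [311.0, 362.0], [401.0, 382.0], [356.0, 314.0], [182.0, 494.0]]
t [[202.0, 543.0], [282.0, 560.0], [269.0, 532.0], [192.0, 516.0], [236.0, 538.0], [311.0, 243.0]]
```

View pics/s10c.png

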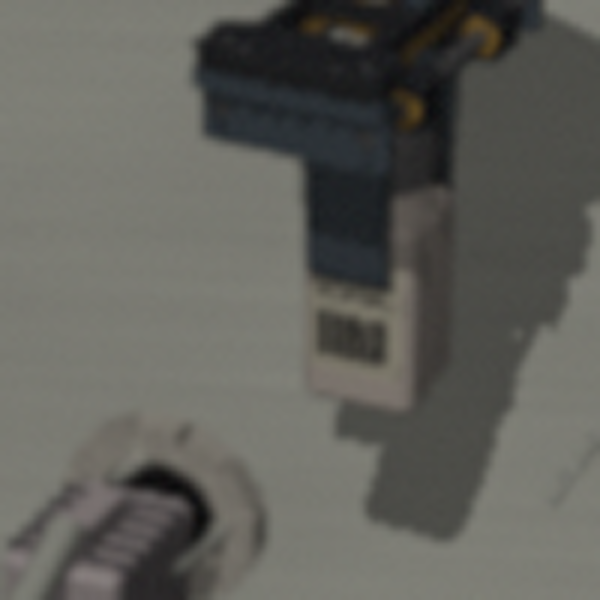

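View pics/t10c.png

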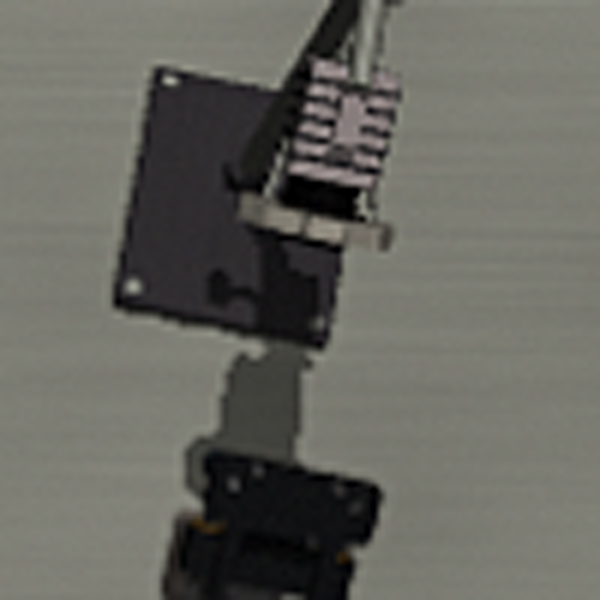

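View pics/w10.png

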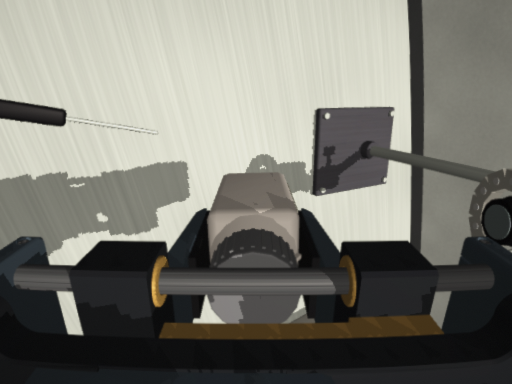

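The scene crop shows the label upright facing the lens. Its lower edge, at about (310–400, 365–380), falls where I predicted. One more lens check from this pose, and a look at the cap bar, before handing in.

```bash
python3 - <<'E'
from h import *
im=cv2.imread("pics/w10.png")
print(proj(cam("wrist"),[[.707,-.1945,.2695]]))
crop(im,460,160,52,90,6,"pics/w10l.png");crop(im,190,220,130,110,6,"pics/w10c.png")
E
```

```text
[[498.1633 222.0068]]
```

View pics/w10l.png

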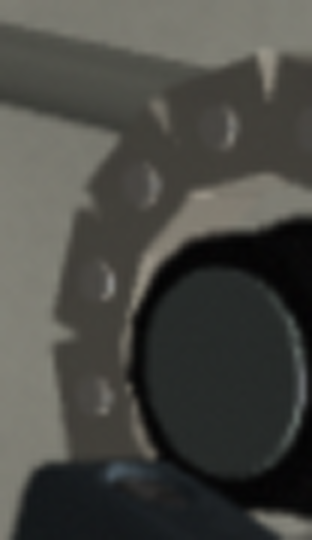

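View pics/w10c.png

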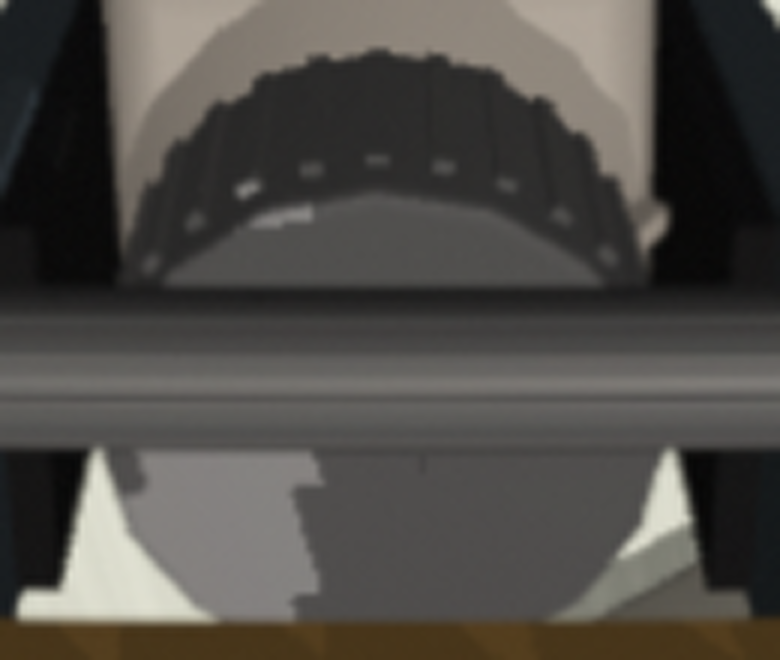

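```bash
python3 - <<'E'
from h import *
print(ctrl.current_dq(),ctrl.current_t()); print(ctrl.sign_off())
E
```

```text
[ 0.0683 -0.0345 -0.0244 -0.0895  0.033  -0.0166] 18.6
the job is handed in; nothing more can be done
None
```

I screwed the cap home, lifted the bottle out of the carrier, and handed in while holding it at the focus point with its label to the lens. That took about 18.6 s of the 54 s.

- **Cap:** I gripped it with the jaws along its bar and turned it clockwise about 68°. The wrist torque climbed from about 0 to 0.45 N m, showing it had reached the stop. With the jaws open, the bar was within about 1–2° of square with the body.
- **Grip and lift:** I regripped the bottle by its flat body (reading 50 mm) and lifted it straight up.
- **Label position:** By the arm's own readings and the grasp geometry, the label is within about 1 mm of my estimated focus point. The underside is about 154 mm up, the tilt is 25°, and the arm was still.
- **Lens position:** Triangulating two wrist views put the lens at about (0.707, -0.195, 0.269). A third view from the final pose agreed to about 2 pixels.
- **Scene view:** The label showed upright, at the predicted pixels. The other things on the bench and the camera looked unmoved.

**Checks that disagreed or were incomplete:**
- A rough scene and top view fix put the ring light's centre about 7 mm from the wrist-view value. I used the wrist value.
- A plane fitted to the ring gave a tilt of 29.6° instead of the stated 25°. The fit is noisy, so I kept 25°; its yaw of -11.9° agreed.
- In the last picture a gripper rod mostly hides the cap bar, so the cap being tight rests on the check made right after screwing.

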